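Switch on the kiln control box with its square key

ROBOT

A 6-joint arm with a two-finger parallel gripper is mounted at the origin on a cart in front of the work surface, level with it; the furniture and walls round the work are solid. World frame = base frame: x ahead of the robot, y to its left, z up, the work surface at z = 0. Lengths are in m, angles in rad, forces in N, time in s.
With the tool pointing down it reaches from about 0.25 to 0.8 m from the base axis. Payload 3.9 kg.
Tool frame: the origin (TCP) lies midway between the tips of the shut fingers; the grasp point (between the pads) lies r.grip_depth behind it (r.grip_depth is the distance from the TCP to the grasp point, in m); z points along the fingers, y is the line along which they close (so a half turn about z gives the same grasp; the last joint's range is limited). The gripper opens to 85 mm and grips with 20 to 120 N. Pads are 22 mm wide; open, the fingers measure 114 mm over their backs; the gripper's body (76 mm by 85 mm) begins 54 mm behind the grasp point. The pads swing forward as they close: fully open they stand 13 mm farther back than shut.
Start: joints at [-1.23, 0.26, -0.138, 1.173, 0, 1.571], TCP at [0.175, -0.495, 0.231] pointing down, gripper open.
Joint ranges: [-2.78, 2.78], [-0.83, 1.72], [-1.28, 1.37], [-1.9, 2.12], [-1.57, 1.48], [-3.14, 3.14]. Speed limits (rad/s): [2.57, 2.57, 3.14, 3.14, 3.14, 3.14].

INTERFACE

Orientations are given as a unit quaternion [w, x, y, z].
In Python, from cell import r gives the robot as it stands.
- The arm moves only by the tool drive_tool, never from a script. Its arguments are lists of equal length, an entry for each row: "jaw": the gripper command: -1 is fully open, 1 is shut, values between are in proportion; "translation": the shift along the tool's x, y, z in units of 0.03 m (1.0 is 0.03 m), a list of three; "spin": the turn about the tool's z in units of 0.08 rad (1.0 is 0.08 rad). In form: {"jaw": [jaw, ...], "translation": [[tx, ty, tz], ...], "spin": [spin, ...]}. A call has 1 to 8 rows; each row shifts and turns the commanded pose from where the row before left it, along the tool's axes as they then stand; what a row does not reach is not made up. A row lasts 1/10 s, in which the tool goes at most 50 mm and 8.59 degrees, less where a joint would pass 70% of its speed; a pose out of reach is approached as far as the arm can. A call with a number of a shift or a turn outside -1 to 1 is refused whole. A call with a gripper value outside its range is refused whole. The fingers move at their own pace and stop on an object; "squeeze" is the grip in N (left out, the last holds). Time passes only in rows, so rows that do not move let the fingers close. It gives the time, the measured TCP pose, the force, the opening and the grip force at its end, in the units of the state.
- r.sense(): the state, without advancing time (a new reading comes with each control period).
- r.get_image(name): name is "scene" or "top" or "wrist"; returns a dict with "pixels" (400x640x3 uint8, red, green, blue), "range_z" (400x640 float32, m along the optical axis (not along the pixel's ray), 0 where there is no reading), "fx", "fy", "cx", "cy" (pixels), "world_from_camera" (4x4, takes a point from camera to world coordinates). Camera axes: x right, y down, z forward; pixel columns grow to the right and rows downward; lengths in m; the calibration is good to about 2 mm. A picture is of the moment at which its call begins.
- r.hand_in(): hands the job in; it is judged then, once.
The state is a dict: "time": time; "joints": joint angles; "joint_velocities": joint speeds; "joint_efforts": joint torques, N m; "position": TCP position; "ee_rot": TCP orientation; "ft_force": force on the tool from outside, world axes, zero at the start; "torque": the same for the moment, N m; "opening": finger opening in m; "finger_force": force on a finger pad.
Only numpy, scipy, OpenCV 4.12 (cv2) and the standard library are available. Lean on these libraries where they do the work, as an engineer would, in place of code of your own. Each camera call takes 0.05 s, during which the arm holds its last target. There are 200 camera calls.

TASK

Switch on the kiln: take the wooden-handled square key out of its wooden stand, press its square end on the steel socket in the sloping face of the grey control box and feel round until it drops fully in, then turn it clockwise to the stop. Leave the key standing in the socket and let go of it. Turn the switch with the key only, do not press on the box with the fingers, and leave the clay pot, clay block, cup and jar around where they are.

Things in the scene. Friction and masses are not known exactly. Their poses are not given: they have to be found in the camera images.
- control_box: grey metal kiln control box, fixed to the table, 130 deep (x) by 180 wide (y), 45 high in front and 126 at the back. Its top face slopes 32 degrees, facing up and toward its own front (-x). Origin on the table under the centre of the face (the face is 86 above it there); x points to its back, z up. A round steel switch boss, 48 in diameter and 28 tall, stands square to the face at its centre; the boss turns, the box does not
- socket_mouth (a point): centre of the mouth of the square hole in the top of the steel boss. z points out of the hole along its axis (32 degrees from vertical, leaning toward the box's front); x and y are parallel to the sides of the hole and turn with the boss, x toward the black pointer on it. The hole is 18 square, 24 deep with a flat floor, and has a 2.5 lead-in at the mouth. The key fits in any of its four quarter-turn positions
- switch (a joint): turn of the steel boss in rad, growing clockwise as seen looking down on the face; 0 with the pointer straight up the slope (at the dot), 1.0 at the stop (at the bar). It starts anywhere from -0.35 to 0.3, turns with a friction of about 0.12 N m and stays where it is left. The key has about 0.13 rad of play in the hole either way, so it must be turned on that much further to bring the boss to its stop
- key_stand: fixed wooden block, 66 square and 48 tall on an 82 square foot plate 6 thick, with a loose 21 square hole 30 deep in its top in which the key stands upright at the start. Origin under its centre, z up, sides along x and y
- key_grip (a point): centre of the key's flat wooden handle; the handle is 12 thick (along x), 60 wide (along y) and 50 tall (along z, from 25 below to 25 above this point). z runs along the key from its square tip to its handle. At the start it stands upright with this point 114 above the table. The whole key is 121 long and weighs about 0.12 kg
- key_tip (a point): centre of the end face of the key's square steel tip, 96 below key_grip along the key's axis, same axes. The tip is 16 square for 34, its sides parallel to the key's x and y; above it a collar 28 in diameter and a round shank 14 in diameter lead to the handle
- pinch_pot: small grey clay pot, 78x85x52, bystander; origin under its centre
- clay_cube: block of grey clay, 67x72x54, bystander; origin under its centre
- cup: light blue plastic cup, 66 in diameter, 66 tall, bystander; origin under its centre
- slip_jar_lidded: glass jar with a lid, 80 in diameter, 136 tall, bystander; origin under its centre
Mind the look-alikes: they are no part of the job. Leave any blue look-alike of the part that bears key_grip alone.

How it is judged:
By the outcome, as a careful person would: the job done as asked, in the order asked, and still so for the second after the job is handed in, with the robot touching nothing.
It also fails if it takes over 51 s, if anything falls off the work surface, if the arm or the gripper's body presses on something with over 40 N, if the wrist force passes 120 N, or if a joint passes its speed limit or range.

## Working session

There is one attempt and no reset: what is moved stays moved. The work goes in short steps, Python scripts to look and compute and a tool call to move; the robot and the scene stay as the last step left them, time stands still between calls to the robot, and variables do not carry over. Pictures are saved under pics/ and viewed, at most 10 in all, crops included, and the job is handed in when it is done.

Besides the shell and the picture viewer there is one more tool, called after "Call:" by a JSON object that holds its "op" and its "data". drive_tool: Moves the arm, as the interface text tells. Shifts and turns lie within -1 to 1; 1 stands for 0.03 m of shift or 0.08 rad of turn. Its arguments: {"type":"object","properties":{"jaw":{"type":"array"},"translation":{"type":"array"},"spin":{"type":"array"},"squeeze":{"type":"number"}},"required":["jaw","translation","spin"]}

```bash
mkdir -p pics; ls; python3 - <<'E'
from cell import r
import cv2,numpy as np
for n in ["scene","top"]:
    d=r.get_image(n); cv2.imwrite(f"pics/{n}0.png",d["pixels"][:,:,::-1]); np.savez(f"{n}0.npz",**d)
print(r.sense(), r.grip_depth)
E
```

```text
pics
{'time': 0.1, 'joints': array([-1.23004630e+00,  2.60600880e-01, -1.39246720e-01,  1.17269533e+00,
       -2.03235249e-05,  1.57080801e+00]), 'joint_velocities': array([ 5.34169713e-04, -9.49977674e-04,  3.12000535e-03,  8.88245645e-05,
       -1.58335856e-04,  6.93886632e-04]), 'joint_efforts': array([-4.01996676e-04, -4.06508052e+01,  2.54527313e+01,  1.01339541e-02,
       -5.90713807e-05, -1.10500886e-05]), 'position': array([ 0.17524067, -0.49423851,  0.23055476]), 'ee_rot': array([-8.58932279e-04,  9.85521865e-01,  1.69546133e-01, -1.58089438e-04]), 'ft_force': array([-0.33043222, -0.35983677,  0.05211352]), 'torque': array([ 0.01121781, -0.00115186,  0.02748032]), 'finger_force': 0.0, 'opening': 0.08522107542934874} 0.0187
```

View pics/scene0.png

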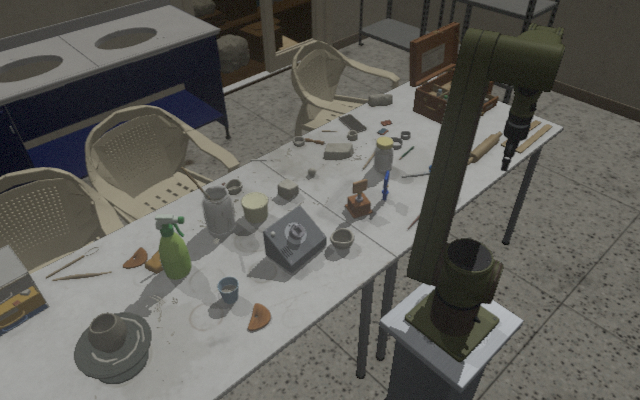

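View pics/top0.png

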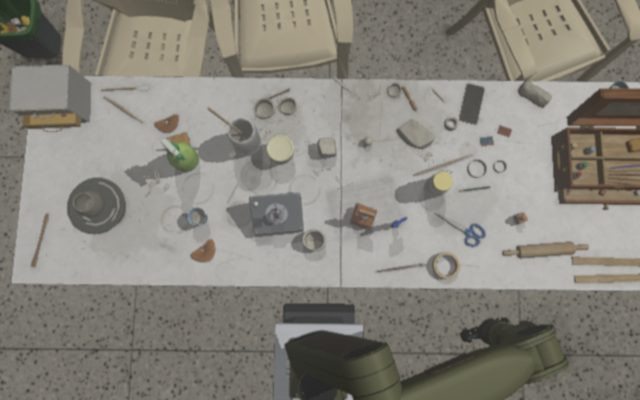

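The scene view shows two candidate keys. The wooden-handled one stands in a wooden block at scene (359,198), top (364,215). The blue look-alike is at scene (386,185), top (398,222). The wooden one fits the description, and I'll confirm it in an enlarged crop.

```bash
cat > h.py <<'E'
import numpy as np,cv2
def cloud(d):
    z=d["range_z"]; v,u=np.mgrid[:400,:640]
    p=np.stack([(u-d["cx"])/d["fx"]*z,(v-d["cy"])/d["fy"]*z,z,np.ones_like(z)],-1)@np.array(d["world_from_camera"]).T
    p=p[...,:3]; p[z==0]=np.nan; return p
def grab(r,n,tag):
    d=r.get_image(n); np.savez(tag+".npz",**d); return d
E
python3 - <<'E'
import numpy as np,cv2
from h import *
s=np.load("scene0.npz");t=np.load("top0.npz")
a=cv2.resize(s["pixels"][160:280,250:410],None,fx=4,fy=4,interpolation=2)[:,:,::-1][:, :]
b=cv2.resize(t["pixels"][180:250,240:420],(640,249),interpolation=2)[:,:,::-1]
cv2.imwrite("pics/c.png",cv2.resize(np.vstack([a,b]),(526,600),interpolation=3))
for d,n in((s,"scene"),(t,"top")):
    p=cloud(d); print(n,d["fx"],np.array(d["world_from_camera"]).round(3).tolist())
    q=p[(p[...,2]>.005)&(p[...,0]>.2)&(p[...,0]<.8)&(abs(p[...,1])<.4)]
    g=(np.isfinite(p[...,2])&(p[...,2]>.012)&(p[...,2]<.3)&(p[...,0]>.25)&(p[...,0]<.75)&(abs(p[...,1])<.5)).astype(np.uint8)
    k,l,st,c=cv2.connectedComponentsWithStats(g)
    for i in range(1,k):
        if st[i,4]>25:
            q=p[l==i]; print(c[i].round(),st[i,4],np.median(q,0).round(3),q.min(0).round(3),q.max(0).round(3))
E
```

```text
scene 482.90425227602043 [[-0.671, -0.47, 0.574, -0.383], [-0.741, 0.447, -0.501, 0.878], [-0.021, -0.761, -0.648, 1.244], [0.0, 0.0, 0.0, 1.0]]
[384. 159.] 720 [ 0.629 -0.398  0.089] [ 0.489 -0.461  0.012] [ 0.733 -0.246  0.146]
[359. 198.] 543 [ 0.532 -0.152  0.05 ] [ 0.494 -0.206  0.012] [ 0.577 -0.114  0.145]
[260. 211.] 263 [0.737 0.157 0.057] [0.725 0.11  0.012] [0.75  0.188 0.086]
[293. 239.] 2598 [0.526 0.176 0.077] [0.461 0.061 0.012] [0.609 0.252 0.13 ]
[179. 239.] 559 [0.714 0.485 0.15 ] [0.696 0.455 0.012] [0.75  0.5   0.254]
[342. 238.] 359 [0.45  0.016 0.037] [ 0.407 -0.02   0.012] [0.485 0.066 0.058]
[229. 288.] 429 [0.531 0.442 0.044] [0.491 0.411 0.013] [0.561 0.476 0.07 ]
top 483.6615313842866 [[0.011, -0.988, 0.152, 0.353], [-1.0, -0.012, -0.0, 0.0], [0.002, -0.152, -0.988, 1.794], [0.0, 0.0, 0.0, 1.0]]
[184. 157.] 415 [0.724 0.476 0.129] [0.698 0.455 0.012] [0.75  0.5   0.259]
[280. 159.] 112 [0.742 0.147 0.079] [0.731 0.112 0.015] [0.75  0.184 0.093]
[438. 184.] 539 [ 0.649 -0.413  0.129] [ 0.616 -0.462  0.012] [ 0.695 -0.385  0.145]
[276. 213.] 2005 [0.54  0.155 0.091] [0.468 0.061 0.013] [0.624 0.25  0.131]
[364. 215.] 358 [ 0.536 -0.156  0.05 ] [ 0.502 -0.207  0.013] [ 0.583 -0.118  0.148]
[197. 216.] 279 [0.532 0.449 0.037] [0.5   0.412 0.013] [0.562 0.477 0.071]
[398. 222.] 84 [ 0.514 -0.274  0.116] [ 0.496 -0.314  0.013] [ 0.547 -0.25   0.13 ]
[314. 239.] 258 [0.454 0.024 0.038] [ 0.413 -0.019  0.012] [0.49  0.064 0.057]
[445. 264.] 213 [ 0.369 -0.451  0.023] [ 0.322 -0.5    0.013] [ 0.413 -0.411  0.035]
```

View pics/c.png

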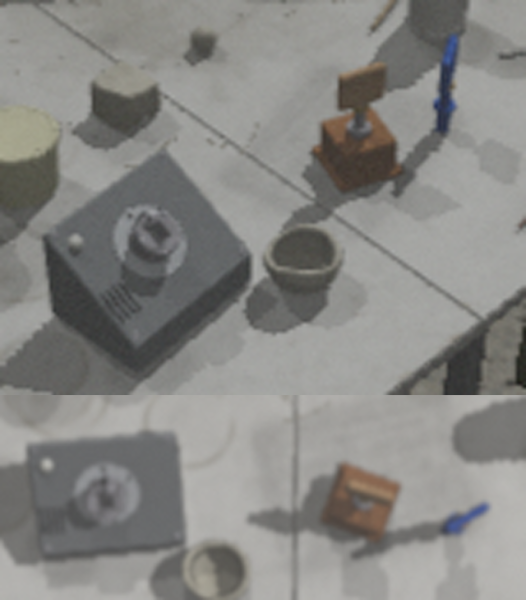

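The crop confirms it: the wooden-handled key is in the wooden stand, at scene crop (360,90), and the thin blue key stands separately. Next I estimate the handle and box geometry.

```bash
python3 - <<'E'
import numpy as np,cv2
from h import *
for n in("scene","top"):
    p=cloud(np.load(n+"0.npz")).reshape(-1,3)
    near=(abs(p[:,0]-.54)<.06)&(abs(p[:,1]+.157)<.06)
    q=p[near&(p[:,2]>.09)]; c=q.mean(0); w,v=np.linalg.eigh(np.cov(q[:,:2].T))
    print(n,"handle",len(q),c.round(4),q.min(0).round(3),q.max(0).round(3),"wide az",np.degrees(np.arctan2(v[1,1],v[0,1])),w)
    q=p[near&(abs(p[:,2]-.048)<.004)]
    if len(q)>10: print(" stand top",len(q),cv2.minAreaRect(q[:,:2].astype(np.float32)*1000))
    q=p[near&(p[:,2]>.085)]; print(" hrect",cv2.minAreaRect(q[:,:2].astype(np.float32)*1000))
    near=(abs(p[:,0]-.54)<.1)&(abs(p[:,1]-.155)<.11)&(p[:,2]>.05)&(p[:,2]<.2)
    q=p[near]
    # fit face plane ransac
    best=0;rng=np.random.default_rng(0)
    for _ in range(500):
        a,b,c=q[rng.choice(len(q),3,False)]; m=np.cross(b-a,c-a); L=np.linalg.norm(m)
        if L<1e-6: continue
        m/=L; m*=np.sign(m[2]); e=(q-a)@m
        k=(abs(e)<.003).sum()
        if k>best and m[2]<.95 and m[2]>.7: best=k;In=abs(e)<.003
    f=q[In];c=f.mean(0);m=np.linalg.svd(f-c,full_matrices=False)[2][2];m*=np.sign(m[2])
    print(" face",best,m.round(3),"yaw",np.degrees(np.arctan2(-m[1],-m[0])),"tilt",np.degrees(np.arccos(m[2])),"center",c.round(3))
    print(" rect",cv2.minAreaRect(f[:,:2].astype(np.float32)*1000))
    e=(q-c)@m; t=q[(e>.022)&(e<.04)]; print(" boss",len(t),t.mean(0).round(4),((t-c)@m).mean())
    h=q[(e<.022)&(e>.008)];print(len(h),h.mean(0))
E
```

```text
scene handle 165 [ 0.5353 -0.1571  0.1197] [ 0.522 -0.191  0.091] [ 0.553 -0.129  0.145] wide az 72.26670740429974 [1.32077257e-05 3.01730553e-04]
 stand top 154 ((538.7064819335938, -160.58755493164062), (70.64094543457031, 73.400390625), 69.92862701416016)
 hrect ((537.0033569335938, -160.18731689453125), (62.28974914550781, 18.5079345703125), 71.4915542602539)
 face 1045 [-0.521 -0.062  0.851] yaw 6.828601901274689 tilt 31.682368613191464 center [0.537 0.158 0.087]
 rect ((536.92138671875, 157.20362854003906), (123.83787536621094, 180.41751098632812), 6.1088714599609375)
 boss 115 [0.5213 0.1549 0.1092] 0.027367239522507032
66 [0.52793597 0.15723532 0.09877609]
top handle 84 [ 0.5403 -0.1583  0.1287] [ 0.529 -0.186  0.09 ] [ 0.553 -0.131  0.148] wide az 73.15753164359437 [1.53084938e-05 2.65109279e-04]
 stand top 159 ((542.3320922851562, -159.0028533935547), (65.41148376464844, 67.05694580078125), 70.02274322509766)
 hrect ((541.4032592773438, -158.30458068847656), (57.409584045410156, 15.165838241577148), 71.00464630126953)
 face 935 [-0.522 -0.043  0.852] yaw 4.746071568906982 tilt 31.577183825178953 center [0.545 0.156 0.088]
 rect ((540.5294799804688, 156.3085479736328), (128.48899841308594, 179.5131378173828), 5.2744951248168945)
 boss 121 [0.5232 0.1504 0.1078] 0.027965157550734743
78 [0.54112008 0.15924626 0.10149317]
```

Call:
{"op": "drive_tool", "data": {"jaw": [-1, -1, -1, -1, -1, -1, -1, -1], "translation": [[0.95, -0.4, 0], [0.95, -0.4, 0], [0.95, -0.4, 0], [0.95, -0.4, 0], [0.95, -0.4, 0], [0.95, -0.4, 0], [0.95, -0.4, 0], [0.95, -0.4, 0]], "spin": [0, 0, 0, 0, 0, 0, 0, 0]}}

```text
time: 0.9
position: [0.3588, -0.3269, 0.2309]
ee_rot: [-0.0, 0.986, 0.17, -0.0]
ft_force: [0.9, -0.2, -0.1]
opening: 0.0854
finger_force: 0.0
```

Call:
{"op": "drive_tool", "data": {"jaw": [-1, -1, -1, -1, -1, -1, -1, -1], "translation": [[0.95, -0.4, 0], [0.95, -0.4, 0], [0.95, -0.4, 0], [0.95, -0.4, 0], [0.95, -0.4, 0], [0.95, -0.4, 0], [0, 0, 0], [0, 0, 0]], "spin": [0, 0, 0, 0, 0, 0, -1, -1]}}

```text
time: 1.7
position: [0.4958, -0.202, 0.2306]
ee_rot: [-0.0, 0.968, 0.25, -0.001]
ft_force: [0.4, -0.1, -0.1]
opening: 0.0852
finger_force: 0.0
```

```bash
cat >> h.py <<'E'
from scipy.spatial.transform import Rotation as R
def st(r):
    s=r.sense(); M=R.from_quat(s["ee_rot"],scalar_first=True).as_matrix()
    print("t",round(s["time"],2),"p",s["position"].round(4),"azx",np.degrees(np.arctan2(M[1,0],M[0,0])).round(2),"azy",np.degrees(np.arctan2(M[1,1],M[0,1])).round(2),"z",M[:,2].round(3),"q",s["joints"].round(3),"F",s["ft_force"].round(1),"T",s["torque"].round(2),"op",round(s["opening"],4),"ff",round(s["finger_force"],1))
    return s,M
E
python3 - <<'E'
from cell import r
from h import *
st(r)
E
```

```text
t 1.7 p [ 0.4958 -0.202   0.2306] azx 29.0 azy -61.0 z [-0.001  0.    -1.   ] q [-0.387  0.279 -0.113  1.18  -0.     2.248] F [ 0.4 -0.1 -0.1] T [-0.05  0.05 -0.01] op 0.0852 ff 0.0
```

Call:
{"op": "drive_tool", "data": {"jaw": [-1, -1, -1, -1, -1, -1, -1, -1], "translation": [[0.67, -0.17, 0], [0.67, -0.17, 0], [0.67, -0.17, 0], [0, 0, 0], [0, 0, 0], [0, 0, 0], [0, 0, 0], [0, 0, 0]], "spin": [0, 0, 0, -1, -1, -1, -1, -1]}}

```text
time: 2.5
position: [0.5406, -0.1606, 0.2307]
ee_rot: [-0.0, 0.9, 0.437, -0.0]
ft_force: [-0.3, -0.4, -0.0]
opening: 0.0851
finger_force: 0.0
```

Call:
{"op": "drive_tool", "data": {"jaw": [-1, -1, -1, -1, -1, -1, -1], "translation": [[0, 0, 0], [0, 0, 0], [0, 0, 0], [0, 0, 0], [0, 0, 0], [0, 0, 0], [0, 0, 0]], "spin": [-1, -1, -1, -1, -0.5, 0, 0]}}

```text
time: 3.2
position: [0.5407, -0.1606, 0.2309]
ee_rot: [-0.0, 0.808, 0.589, -0.0]
ft_force: [0.1, -1.3, 0.4]
opening: 0.0854
finger_force: 0.0
```

```bash
python3 - <<'E'
from cell import r
from h import *
s,M=st(r)
d=grab(r,"wrist","w1"); cv2.imwrite("pics/w1.png",d["pixels"][:,:,::-1])
p=cloud(d); W=np.array(d["world_from_camera"]); print(W.round(3).tolist())
q=p.reshape(-1,3); near=(abs(q[:,0]-.54)<.06)&(abs(q[:,1]+.157)<.06)
for lo,hi in((.13,.145),(.085,.145),(.042,.054)):
    k=q[near&(q[:,2]>lo)&(q[:,2]<hi)]
    if len(k)>10: print(lo,len(k),k.mean(0).round(4),cv2.minAreaRect(k[:,:2].astype(np.float32)*1000))
E
```

```text
t 3.2 p [ 0.5407 -0.1606  0.2309] azx 72.19 azy -17.81 z [-0.001  0.    -1.   ] q [-0.289  0.328 -0.042  1.202  0.     1.593] F [ 0.1 -1.3  0.4] T [0.   0.02 0.  ] op 0.0854 ff 0.0
[[0.952, -0.289, -0.099, 0.566], [-0.305, -0.901, -0.307, -0.082], [-0.001, 0.322, -0.947, 0.372], [0.0, 0.0, 0.0, 1.0]]
0.13 1056 [ 0.5413 -0.1574  0.1361] ((540.6712646484375, -158.87188720703125), (58.6672477722168, 11.608085632324219), 72.68865966796875)
0.085 1243 [ 0.5421 -0.155   0.1313] ((540.8679809570312, -158.90672302246094), (58.7197265625, 18.50201988220215), 72.65824127197266)
0.042 2977 [ 0.5417 -0.1563  0.0464] ((540.6879272460938, -159.79348754882812), (66.44215393066406, 66.09370422363281), 69.7015380859375)
```

View pics/w1.png

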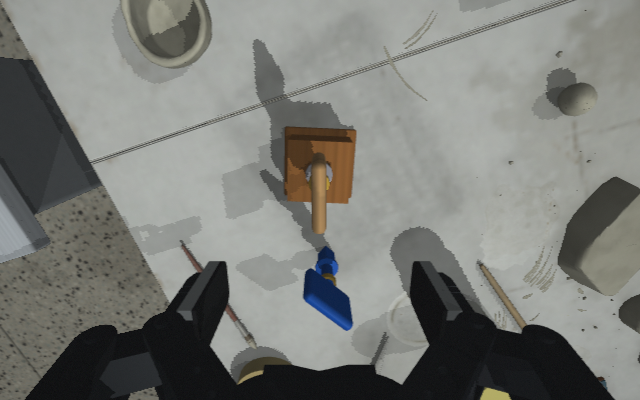

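Call:
{"op": "drive_tool", "data": {"jaw": [-1, -1, -1, -1, -1, -1], "translation": [[0.05, 0, 0.75], [0, 0, 0.75], [0, 0, 0.75], [0, 0, 0.75], [0, 0, 0.75], [0, 0, 0.75]], "spin": [0, 0, 0, 0, 0, 0]}}

```text
time: 3.85
position: [0.5414, -0.1593, 0.0954]
ee_rot: [0.0, 0.808, 0.589, 0.0]
ft_force: [0.1, 0.6, 0.1]
opening: 0.0858
finger_force: 0.0
```

Call:
{"op": "drive_tool", "data": {"jaw": [1, 1, 1, 1, 1, 1, 1, 1], "translation": [[0, 0, 0], [0, 0, 0], [0, 0, 0], [0, 0, 0], [0, 0, 0], [0, 0, 0], [0, 0, 0], [0, 0, 0]], "spin": [0, 0, 0, 0, 0, 0, 0, 0], "squeeze": 30}}

```text
time: 4.65
position: [0.542, -0.1595, 0.0974]
ee_rot: [0.001, 0.808, 0.589, 0.001]
ft_force: [-1.4, 1.3, 6.2]
opening: 0.0115
finger_force: 35.2
```

```bash
python3 - <<'E'
from cell import r
from h import *
st(r)
E
```

```text
t 4.65 p [ 0.542  -0.1595  0.0974] azx 72.24 azy -17.76 z [ 0.002 -0.001 -1.   ] q [-0.286  0.414 -0.276  0.879 -0.     1.595] F [-1.4  1.3  6.2] T [0.11 0.24 0.03] op 0.0115 ff 35.2
```

Call:
{"op": "drive_tool", "data": {"jaw": [1, 1, 1, 1], "translation": [[0, 0, -0.27], [0, 0, -0.27], [0, 0, -0.26], [0, 0, 0]], "spin": [0, 0, 0, 0], "squeeze": 30}}

```text
time: 5.05
position: [0.5424, -0.1596, 0.1218]
ee_rot: [0.001, 0.808, 0.589, 0.001]
ft_force: [-0.5, -0.0, -1.5]
opening: 0.0111
finger_force: 34.2
```

Call:
{"op": "drive_tool", "data": {"jaw": [1, 1, 1, 1, 1], "translation": [[0.18, 0, 0], [0.18, 0, 0], [0.18, 0, 0.01], [0.18, 0, 0.01], [0.18, 0, 0.02]], "spin": [0, 0, 0, 0, 0], "squeeze": 25}}

```text
time: 5.55
position: [0.5497, -0.1334, 0.1189]
ee_rot: [0.0, 0.808, 0.589, -0.0]
ft_force: [0.2, -4.9, -0.7]
opening: 0.0117
finger_force: 34.4
```

```bash
python3 - <<'E'
from cell import r
from h import *
st(r)
E
```

```text
t 5.55 p [ 0.5497 -0.1334  0.1189] azx 72.24 azy -17.76 z [-0.    -0.001 -1.   ] q [-2.380e-01  3.980e-01 -2.400e-01  9.330e-01 -1.000e-03  1.643e+00] F [ 0.2 -4.9 -0.7] T [-1.22  0.13 -0.01] op 0.0117 ff 34.4
```

Call:
{"op": "drive_tool", "data": {"jaw": [1, 1, 1, 1, 1, 1], "translation": [[0.16, 0, 0.04], [0.16, 0, 0.05], [0.16, 0, 0.05], [0.16, 0, 0.06], [0.16, 0, 0.06], [0, 0, 0]], "spin": [0, 0, 0, 0, 0, 0], "squeeze": 25}}

```text
time: 6.15
position: [0.5572, -0.1099, 0.1109]
ee_rot: [-0.0, 0.808, 0.59, 0.0]
ft_force: [0.5, -3.2, -0.5]
opening: 0.0113
finger_force: 34.6
```

```bash
python3 - <<'E'
from cell import r
from h import *
s,M=st(r)
for n in("scene","wrist"):
    d=grab(r,n,n+"2"); p=cloud(d)
    g=s["position"]-M[:,2]*.0187
    rel=(p-g)@M   # tool axes
    m=(np.abs(rel[...,0])<.09)&(np.abs(rel[...,1])<.02)&(rel[...,2]>.0)&(rel[...,2]<.12)
    q=rel[m]; print(n,m.sum())
    for z in np.arange(.0,.12,.01):
        k=q[(q[:,2]>=z)&(q[:,2]<z+.01)]
        if len(k): print(round(z,3),len(k),k.min(0).round(4),k.max(0).round(4))
v,u=np.nonzero(m)
a=np.load("scene2.npz")["pixels"][150:230,310:410]
cv2.imwrite("pics/t2.png",np.hstack([cv2.resize(a,(400,320),interpolation=2),cv2.resize(np.load("wrist2.npz")["pixels"],(400,320))])[:,:,::-1])
E
```

```text
t 6.15 p [ 0.5572 -0.1099  0.1109] azx 72.29 azy -17.71 z [ 0.     0.001 -1.   ] q [-1.950e-01  4.080e-01 -2.460e-01  9.170e-01  1.000e-03  1.685e+00] F [ 0.5 -3.2 -0.5] T [-0.8   0.01  0.05] op 0.0113 ff 34.6
scene 250
0.0 30 [-0.0412 -0.0195  0.0001] [ 0.0204 -0.001   0.01  ]
0.01 20 [-0.0302 -0.0172  0.0102] [ 0.0185 -0.0001  0.0197]
0.02 11 [-0.029  -0.0121  0.0202] [ 0.0117 -0.003   0.0289]
0.03 12 [-0.0319 -0.0141  0.0307] [ 0.0077 -0.0033  0.0398]
0.04 11 [-0.0457 -0.0172  0.0403] [-0.0259 -0.0001  0.0494]
0.05 16 [-0.0457 -0.0141  0.0502] [-0.0234  0.0145  0.0596]
0.06 8 [-0.052  -0.012   0.0602] [-0.0363 -0.002   0.0689]
0.07 41 [-0.0858 -0.0199  0.0701] [-0.0183  0.019   0.0799]
0.08 68 [-0.0877 -0.0197  0.08  ] [-0.0199  0.0191  0.0895]
0.09 12 [-0.0649 -0.0173  0.0906] [-0.0169  0.0147  0.0998]
0.1 8 [-0.0676 -0.0061  0.1012] [-0.0192  0.0198  0.1098]
0.11 13 [-0.0243 -0.0188  0.1111] [-0.0114  0.0191  0.12  ]
wrist 1622
0.0 603 [ 0.0056 -0.0195  0.    ] [0.0115 0.0195 0.01  ]
0.01 244 [ 0.0057 -0.019   0.01  ] [0.0116 0.018  0.0176]
0.08 265 [-0.0312 -0.0199  0.0812] [-0.0181  0.02    0.09  ]
0.09 152 [-0.0212 -0.0199  0.0901] [-0.0182  0.0199  0.1   ]
0.1 145 [-0.021  -0.0197  0.1001] [-0.0182  0.02    0.1099]
0.11 213 [-0.0209 -0.0199  0.11  ] [-0.0181  0.0199  0.12  ]
```

View pics/t2.png

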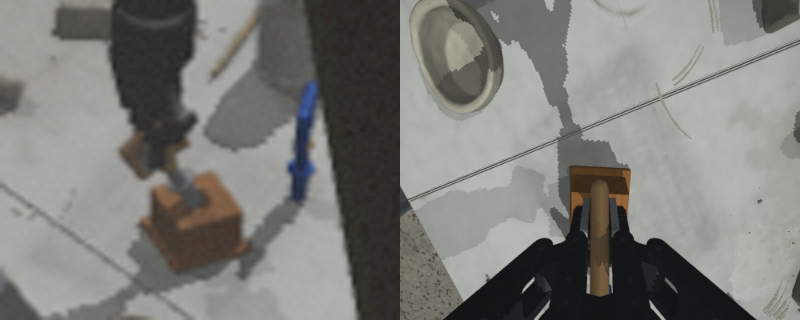

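Call:
{"op": "drive_tool", "data": {"jaw": [1, 1, 1, 1, 1, 1, 1, 1], "translation": [[0, 0, 0], [0, 0, 0], [0.15, 0, -0.25], [0.3, 0, -0.5], [0, 0, -0.8], [0, 0, -0.8], [0, 0, -0.8], [0, 0, -0.8]], "spin": [0, 0, 0, 0, 0, 0, 0, 0], "squeeze": 80}}

```text
time: 7.05
position: [0.5608, -0.0967, 0.2311]
ee_rot: [-0.001, 0.808, 0.59, 0.001]
ft_force: [0.3, 1.1, 0.1]
opening: 0.0111
finger_force: 79.3
```

Call:
{"op": "drive_tool", "data": {"jaw": [1, 1, 1, 1, 1, 1, 1, 1], "translation": [[0, 0, 0], [0, 0, 0], [0, 0, 0], [0, 0, 0], [0, 0, 0], [0, 0, 0], [0, 0, 0], [0, 0, 0]], "spin": [-1, -1, -1, -1, -1, -1, -1, -1]}}

```text
time: 7.85
position: [0.5608, -0.0967, 0.2301]
ee_rot: [-0.001, 0.58, 0.815, 0.001]
ft_force: [-0.3, -0.3, -1.3]
opening: 0.0111
finger_force: 79.4
```

Call:
{"op": "drive_tool", "data": {"jaw": [1, 1, 1, 1, 1, 1, 1, 1], "translation": [[0, 0, 0], [0, 0, 0], [0, 0, 0], [0, 0, 0], [0, 0, 0], [0, 0, 0], [0, 0, 0], [0, 0, 0]], "spin": [-1, -1, -1, -1, -1, -1, -1, -1]}}

```text
time: 8.65
position: [0.5608, -0.0967, 0.23]
ee_rot: [-0.001, 0.294, 0.956, 0.001]
ft_force: [-0.8, -0.1, -1.2]
opening: 0.0115
finger_force: 79.4
```

Call:
{"op": "drive_tool", "data": {"jaw": [1, 1, 1, 1, 1, 1, 1, 1], "translation": [[0, 0, 0], [0, 0, 0], [0, 0, 0], [0, 0, 0], [0, 0, 0], [0, 0, 0], [0, 0, 0], [0, 0, 0]], "spin": [-1, -1, -1, -1, -1, -1, -1, -0.8]}}

```text
time: 9.45
position: [0.5608, -0.0968, 0.2301]
ee_rot: [-0.0, -0.013, 1.0, 0.001]
ft_force: [-0.8, 0.8, -1.2]
opening: 0.0112
finger_force: 79.4
```

```bash
python3 - <<'E'
from cell import r
from h import *
s,M=st(r)
g=s["position"]-M[:,2]*.0187
for n in("scene","top"):
    d=grab(r,n,n+"3"); p=cloud(d)
    rel=(p-g)@M
    m=(rel[...,0]>-.09)&(rel[...,0]<.03)&(np.abs(rel[...,1])<.03)&(rel[...,2]>.022)&(rel[...,2]<.1)
    q=rel[m]; print(n,m.sum())
    if len(q)>8:
        c=q.mean(0); v=np.linalg.svd(q-c,full_matrices=False)[2][0]; print(c.round(4),v.round(3),"tilt",np.degrees(np.arctan2(-v[0],v[2])))
        for z in np.arange(.02,.1,.01):
            k=q[(q[:,2]>=z)&(q[:,2]<z+.01)]
            if len(k): print(round(z,3),len(k),k.min(0).round(4),k.max(0).round(4),k.mean(0).round(4))
    if n=="scene":
        b=np.argwhere(m).mean(0).astype(int); print(b); y,x=b
        cv2.imwrite("pics/s3.png",cv2.resize(d["pixels"][y-50:y+50,x-70:x+70],(700,500),interpolation=2)[:,:,::-1])
E
```

```text
t 9.45 p [ 0.5608 -0.0968  0.2301] azx -178.48 azy 91.52 z [-0.     0.002 -1.   ] q [-0.172  0.337 -0.031  1.204  0.002 -0.198] F [-0.8  0.8 -1.2] T [0.07 0.02 0.05] op 0.0112 ff 79.4
scene 76
[-0.0279  0.0045  0.0508] [-0.638  0.017  0.77 ] tilt 39.62899333423752
0.02 14 [-0.0236 -0.0029  0.0227] [0.014  0.0085 0.03  ] [-0.0047  0.0043  0.0258]
0.03 7 [-0.0295  0.0017  0.0304] [-0.0169  0.0088  0.0392] [-0.023   0.0049  0.0359]
0.04 17 [-0.0414 -0.0033  0.0409] [-0.0203  0.0128  0.0497] [-0.0326  0.0052  0.046 ]
0.05 17 [-0.0402 -0.0146  0.0521] [-0.0183  0.0122  0.0579] [-0.027   0.0027  0.0546]
0.06 8 [-0.0488  0.004   0.0615] [-0.0316  0.0108  0.07  ] [-0.0399  0.0069  0.0662]
0.07 8 [-0.052   0.0001  0.0704] [-0.0326  0.0111  0.0762] [-0.0413  0.0054  0.0734]
0.08 5 [-0.0517 -0.0033  0.0814] [-0.0441  0.0078  0.0887] [-0.0465  0.0032  0.0837]
[169 337]
top 0
```

View pics/s3.png

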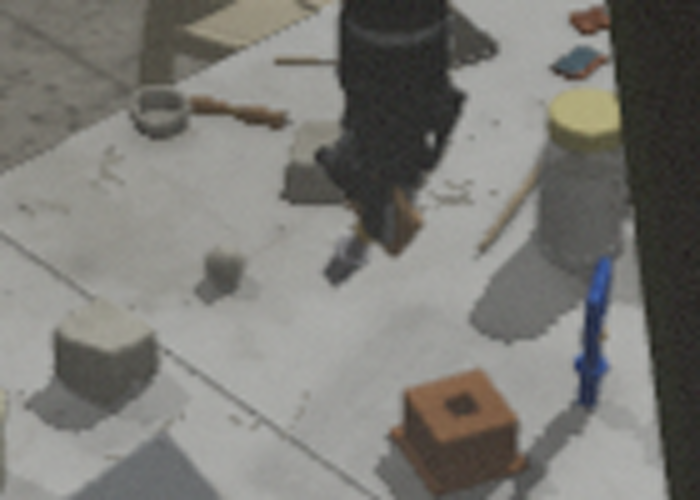

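Call:
{"op": "drive_tool", "data": {"jaw": [1, 1, 1, 1, 1, 1, 1, 1], "translation": [[-0.08, 0.9, 0], [-0.08, 0.9, 0], [-0.08, 0.9, 0], [-0.08, 0.9, 0], [-0.08, 0.9, 0], [-0.08, 0.9, 0], [-0.08, 0.9, 0], [-0.08, 0.9, 0]], "spin": [0, 0, 0, 0, 0, 0, 0, 0]}}

```text
time: 10.35
position: [0.5748, 0.1202, 0.23]
ee_rot: [-0.0, -0.011, 1.0, 0.001]
ft_force: [0.6, 0.4, -1.9]
opening: 0.0107
finger_force: 79.4
```

Call:
{"op": "drive_tool", "data": {"jaw": [1, 1, 1, 1], "translation": [[-0.08, 0.9, 0], [0, 0.4, 0], [0, 0, 0], [0, 0, 0]], "spin": [0, 0, -1, 0]}}

```text
time: 10.75
position: [0.5763, 0.1579, 0.2298]
ee_rot: [-0.0, -0.052, 0.999, 0.0]
ft_force: [-1.1, -0.3, -1.4]
opening: 0.0111
finger_force: 79.4
```

```bash
python3 - <<'E'
from cell import r
from h import *
s,M=st(r)
d=grab(r,"wrist","w4"); p=cloud(d)
q=p.reshape(-1,3); near=(abs(q[:,0]-.54)<.1)&(abs(q[:,1]-.155)<.11)&(q[:,2]>.04)&(q[:,2]<.16)
q=q[near]; rng=np.random.default_rng(0);best=0
for _ in range(500):
    a,b,c=q[rng.choice(len(q),3,False)]; m=np.cross(b-a,c-a); L=np.linalg.norm(m)
    if L<1e-7: continue
    m/=L*np.sign(m[2]); e=(q-a)@m; k=(abs(e)<.002).sum()
    if .75<m[2]<.93 and k>best: best=k; In=abs(e)<.002
f=q[In];c=f.mean(0);n=np.linalg.svd(f-c,full_matrices=False)[2][2];n*=np.sign(n[2])
print("face",best,n.round(4),"tilt",np.degrees(np.arccos(n[2])),"yaw",np.degrees(np.arctan2(-n[1],-n[0])),f.mean(0).round(4),f.min(0).round(3),f.max(0).round(3))
e=(q-c)@n; t=q[abs(e-.028)<.003]; print("bosstop",len(t),((t-c)@n).mean())
# rectified view of plane e=28mm: axes up-slope ux, right uy
up=np.array([-n[0]*n[2],-n[1]*n[2],1-n[2]**2]);up/=np.linalg.norm(up); rt=np.cross(up,n)
o=t.mean(0); print("o",o.round(4),"up",up.round(3),"rt",rt.round(3))
ab=np.c_[(t-o)@rt,(t-o)@up].astype(np.float32); print(cv2.minEnclosingCircle(ab*1000), ab.min(0),ab.max(0))
S=8; N=640; jj,ii=np.mgrid[:600,:N]; P=o+((ii-320)/S/1000)[...,None]*rt-((jj-300)/S/1000)[...,None]*up
W=np.linalg.inv(np.array(d["world_from_camera"])); C=P@W[:3,:3].T+W[:3,3]
U=(C[...,0]/C[...,2]*d["fx"]+d["cx"]).astype(np.float32);V=(C[...,1]/C[...,2]*d["fy"]+d["cy"]).astype(np.float32)
cv2.imwrite("pics/boss.png",cv2.remap(d["pixels"],U,V,2)[:,:,::-1]); np.savez("boss.npz",o=o,n=n,up=up,rt=rt)
E
```

```text
t 10.75 p [0.5763 0.1579 0.2298] azx -174.09 azy 95.91 z [-0.001 -0.    -1.   ] q [0.267 0.387 0.045 1.229 0.    0.164] F [-1.1 -0.3 -1.4] T [-0.01  0.05 -0.01] op 0.0111 ff 79.4
face 25707 [-0.5277 -0.0522  0.8478] tilt 32.02242464756425 yaw 5.648940910770791 [0.5404 0.1559 0.0854] [0.466 0.045 0.04 ] [0.607 0.25  0.123]
bosstop 2109 0.027557315188412007
o [0.5239 0.154  0.1075] up [0.844 0.083 0.53 ] rt [ 0.098 -0.995  0.   ]
((37.01215744018555, -46.47711944580078), 84.21150970458984) [-0.02452298 -0.11113073] [0.09097023 0.02676713]
```

View pics/boss.png

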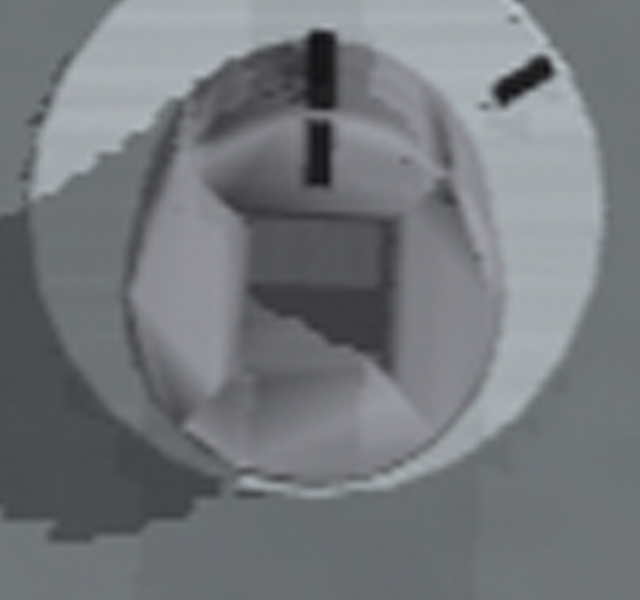

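Call:
{"op": "drive_tool", "data": {"jaw": [1, 1, 1, 1, 1, 1, 1, 1], "translation": [[0.77, 0.06, 0], [0.77, 0, 0], [0.77, 0, 0], [0.77, 0, 0], [0.76, 0, 0], [0, 0, 0.45], [0, 0, 0.45], [0, 0, 0.45]], "spin": [0, 0, 0, 0, 0, 0, 0, 0]}}

```text
time: 11.6
position: [0.4618, 0.1469, 0.1894]
ee_rot: [0.0, -0.05, 0.999, 0.0]
ft_force: [-0.3, 0.6, -1.4]
opening: 0.0109
finger_force: 79.4
```

Call:
{"op": "drive_tool", "data": {"jaw": [1], "translation": [[0, 0, 0]], "spin": [0]}}

```text
time: 11.7
position: [0.4604, 0.1464, 0.1879]
ee_rot: [-0.002, -0.05, 0.999, -0.0]
ft_force: [-0.9, -0.4, -0.9]
opening: 0.0112
finger_force: 79.4
```

```bash
python3 - <<'E'
from cell import r
from h import *
s,M=st(r)
b=np.load("boss.npz"); g=s["position"]-M[:,2]*.0187
e=g-b["o"]; print("grasp rel mouth n,up,rt mm",[(e@b[k]*1000).round(1) for k in("n","up","rt")])
d=grab(r,"scene","s5"); p=cloud(d)
a=d["pixels"][185:275,240:350]; t=grab(r,"top","t5")["pixels"][175:250,230:330]
cv2.imwrite("pics/s5.png",np.hstack([cv2.resize(a,(440,360),interpolation=2),cv2.resize(t,(360,360),interpolation=2)])[:,:,::-1])
rel=(p-g)@M
m=(rel[...,0]>-.06)&(rel[...,0]<.03)&(np.abs(rel[...,1])<.03)&(rel[...,2]>.022)&(rel[...,2]<.075)
for z in np.arange(.02,.08,.01):
    k=rel[m&(rel[...,2]>=z)&(rel[...,2]<z+.01)]
    if len(k): print(round(z,3),len(k),k.min(0).round(4),k.max(0).round(4),k.mean(0).round(4))
E
```

```text
t 11.7 p [0.4604 0.1464 0.1879] azx -174.25 azy 95.75 z [-0.003 -0.001 -1.   ] q [ 0.308  0.215 -0.315  1.044  0.     0.207] F [-0.9 -0.4 -0.9] T [ 0.    0.06 -0.  ] op 0.0112 ff 79.4
grasp rel mouth n,up,rt mm [np.float64(117.9), np.float64(-1.6), np.float64(1.3)]
0.02 7 [-0.0179  0.0023  0.0232] [0.0156 0.0085 0.0293] [-0.0007  0.0055  0.0267]
0.03 9 [-0.0267 -0.0011  0.0309] [0.0122 0.007  0.0395] [-0.0142  0.0033  0.0342]
0.04 18 [-0.0425 -0.0068  0.0401] [-0.0217  0.0134  0.0475] [-0.0346  0.0043  0.0443]
0.05 23 [-0.04   -0.0101  0.0502] [-0.0202  0.0119  0.0594] [-0.0274  0.0034  0.0538]
0.06 7 [-0.0497  0.004   0.06  ] [-0.0294  0.0101  0.0696] [-0.0405  0.0063  0.0657]
0.07 6 [-0.0536  0.0021  0.0708] [-0.0345  0.01    0.0737] [-0.0427  0.0054  0.0725]
```

View pics/s5.png

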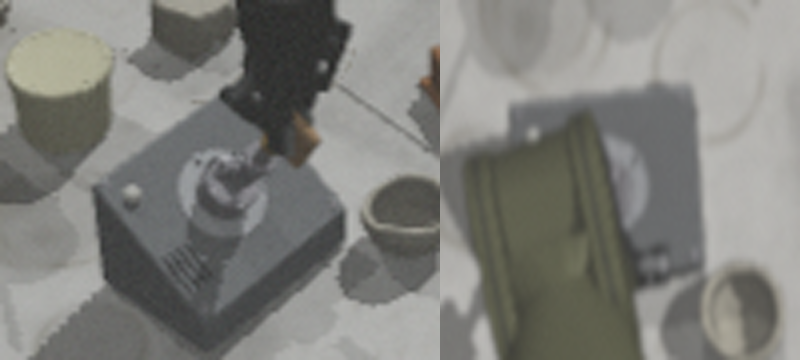

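Call:
{"op": "drive_tool", "data": {"jaw": [1, 1, 1, 1, 1], "translation": [[-0.04, 0.04, -0.02], [-0.09, 0, 0.14], [-0.09, 0, 0.14], [-0.09, 0, 0.14], [-0.09, 0, 0.14]], "spin": [0, 0, 0, 0, 0]}}

```text
time: 12.3
position: [0.474, 0.1499, 0.1726]
ee_rot: [-0.0, -0.052, 0.999, -0.0]
ft_force: [0.2, -0.2, -1.4]
opening: 0.0113
finger_force: 79.4
```

```bash
cat >> h.py <<'E'
def rep(r):
    s,M=st(r); b=np.load("boss.npz"); g=s["position"]-M[:,2]*.0187; e=g-b["o"]
    print("grasp n,up,rt mm",[float((e@b[k]*1000).round(1)) for k in("n","up","rt")],"F n,up,rt",[float((s["ft_force"]@b[k]).round(1)) for k in("n","up","rt")])
E
python3 -c "
from cell import r
from h import *
rep(r)"
```

```text
t 12.3 p [0.474  0.1499 0.1726] azx -174.09 azy 95.91 z [-0. -0. -1.] q [ 0.306  0.247 -0.315  1.009 -0.     0.203] F [ 0.2 -0.2 -1.4] T [ 0.07 -0.02  0.01] op 0.0113 ff 79.4
grasp n,up,rt mm [97.6, 2.0, -0.9] F n,up,rt [-1.3, -0.6, 0.2]
```

Call:
{"op": "drive_tool", "data": {"jaw": [1, 1, 1, 1, 1], "translation": [[0.03, -0.02, 0.02], [-0.045, 0, 0.07], [-0.045, 0, 0.07], [-0.045, 0, 0.07], [0, 0, 0]], "spin": [0, 0, 0, 0, 0]}}

```text
time: 12.8
position: [0.4772, 0.1497, 0.166]
ee_rot: [0.0, -0.052, 0.999, -0.0]
ft_force: [1.5, 0.8, -1.0]
opening: 0.0111
finger_force: 79.6
```

```bash
python3 -c "
from cell import r
from h import *
rep(r)"
```

```text
t 12.8 p [0.4772 0.1497 0.166 ] azx -174.09 azy 95.91 z [ 0. -0. -1.] q [ 0.304  0.256 -0.321  0.994 -0.     0.201] F [ 1.5  0.8 -1. ] T [-0.02 -0.08 -0.09] op 0.0111 ff 79.6
grasp n,up,rt mm [90.3, 1.1, -0.3] F n,up,rt [-1.7, 0.8, -0.6]
```

Call:
{"op": "drive_tool", "data": {"jaw": [1, 1, 1, 1, 1], "translation": [[-0.045, 0, 0.07], [-0.045, 0, 0.07], [-0.045, 0, 0.07], [-0.045, 0, 0.07], [0, 0, 0]], "spin": [0, 0, 0, 0, 0]}}

```text
time: 13.3
position: [0.4825, 0.1502, 0.1575]
ee_rot: [-0.0, -0.052, 0.999, -0.0]
ft_force: [0.2, 0.5, -1.3]
opening: 0.0108
finger_force: 79.6
```

```bash
python3 -c "
from cell import r
from h import *
rep(r)"
```

```text
t 13.3 p [0.4825 0.1502 0.1575] azx -174.09 azy 95.91 z [-0. -0. -1.] q [ 0.302  0.271 -0.324  0.976 -0.     0.199] F [ 0.2  0.5 -1.3] T [ 0.03 -0.11 -0.01] op 0.0108 ff 79.6
grasp n,up,rt mm [80.3, 1.2, -0.3] F n,up,rt [-1.2, -0.5, -0.5]
```

Sliding in freely, 18 mm deep. I continue to the floor.

Call:
{"op": "drive_tool", "data": {"jaw": [1, 1, 1, 1, 1], "translation": [[-0.045, 0, 0.07], [-0.045, 0, 0.07], [-0.045, 0, 0.07], [-0.03, 0, 0.045], [0, 0, 0]], "spin": [0, 0, 0, 0, 0]}}

```text
time: 13.8
position: [0.4843, 0.1505, 0.1543]
ee_rot: [-0.001, -0.052, 0.999, 0.0]
ft_force: [-17.0, -2.6, 32.8]
opening: 0.0112
finger_force: 84.8
```

```bash
python3 -c "
from cell import r
from h import *
rep(r)"
```

```text
t 13.8 p [0.4843 0.1505 0.1543] azx -174.07 azy 95.93 z [-0.003  0.001 -1.   ] q [ 0.3    0.278 -0.323  0.973  0.001  0.197] F [-17.   -2.6  32.8] T [-0.55  2.77 -0.05] op 0.0112 ff 84.8
grasp n,up,rt mm [76.7, 1.1, -0.4] F n,up,rt [36.9, 2.8, 0.9]
```

Call:
{"op": "drive_tool", "data": {"jaw": [1, 1, 1, 1, 1, 1], "translation": [[0.05, 0, -0.08], [0, 0.05, 0], [0, -0.1, 0], [0, 0.05, 0], [0, 0, 0], [0, 0, 0]], "spin": [0, 0.8, -1, -0.6, 0.8, 0]}}

```text
time: 14.4
position: [0.484, 0.1504, 0.1545]
ee_rot: [-0.001, -0.051, 0.999, 0.0]
ft_force: [-8.0, -2.0, 15.8]
opening: 0.011
finger_force: 81.9
```

```bash
python3 -c "
from cell import r
from h import *
rep(r)
d=grab(r,'scene','s6'); g=d['pixels'][185:275,240:350]
cv2.imwrite('pics/s6.png',cv2.resize(g,(733,600),interpolation=2)[:,:,::-1])"
```

```text
t 14.4 p [0.484  0.1504 0.1545] azx -174.13 azy 95.87 z [-0.001  0.    -1.   ] q [ 0.301  0.276 -0.324  0.971  0.001  0.198] F [-8.  -2.  15.8] T [-0.37  1.35 -0.  ] op 0.011 ff 81.9
grasp n,up,rt mm [76.9, 0.9, -0.3] F n,up,rt [17.7, 1.5, 1.2]
```

View pics/s6.png

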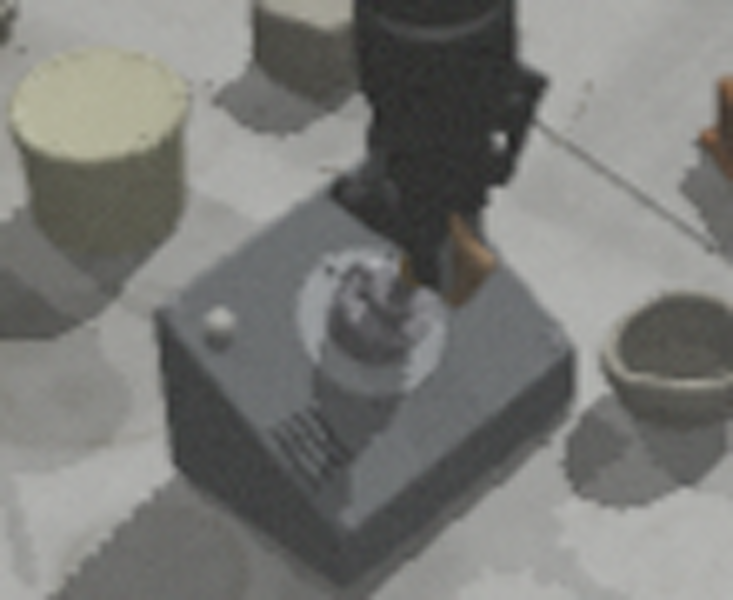

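Call:
{"op": "drive_tool", "data": {"jaw": [1, 1, -1, -1, -1, -1, -1, -1], "translation": [[0.04, 0, -0.065], [0, 0, 0], [0, 0, 0], [0, 0, 0], [0, 0, 0], [0, 0, 0], [0, 0, 0], [0, 0, 0]], "spin": [0, 0, 0, 0, 0, 0, 0, 0], "squeeze": 40}}

```text
time: 15.25
position: [0.4844, 0.1504, 0.1545]
ee_rot: [0.0, -0.052, 0.999, -0.0]
ft_force: [-0.4, -1.0, -0.9]
opening: 0.0857
finger_force: 0.0
```

Call:
{"op": "drive_tool", "data": {"jaw": [-1, -1, -1, -1, -1, -1], "translation": [[0, 0, -0.4], [0, 0, -0.7], [0, 0, -0.7], [0, 0, -0.8], [0, 0, 0], [0, 0, 0]], "spin": [0, 0, 0, 0, 0, 0]}}

```text
time: 15.85
position: [0.4849, 0.1506, 0.2335]
ee_rot: [0.001, -0.052, 0.999, 0.0]
ft_force: [-0.5, -0.6, -1.4]
opening: 0.0855
finger_force: 0.0
```

```bash
python3 - <<'E'
from cell import r
from h import *
rep(r)
b=np.load("boss.npz"); o,n,up,rt=(b[k] for k in("o","n","up","rt"))
for nm in("scene","wrist"):
    p=cloud(grab(r,nm,nm+"7")).reshape(-1,3); e=np.c_[(p-o)@n,(p-o)@up,(p-o)@rt]
    q=e[(e[:,0]>.045)&(e[:,0]<.11)&(abs(e[:,1])<.05)&(abs(e[:,2])<.04)&(p[:,2]<.215)]
    print(nm,len(q)); 
    if len(q)>20:
        print(q.min(0).round(4),q.max(0).round(4),np.median(q,0).round(4)); v=q-q.mean(0); w,V=np.linalg.eigh(np.cov(v[:,1:].T)); print("wide dir up,rt",V[:,1].round(3))
E
```

```text
t 15.85 p [0.4849 0.1506 0.2335] azx -174.09 azy 95.91 z [ 0.002  0.001 -1.   ] q [ 0.301  0.228 -0.176  1.165 -0.     0.198] F [-0.5 -0.6 -1.4] T [ 0.04 -0.01 -0.04] op 0.0855 ff 0.0
grasp n,up,rt mm [143.5, 43.5, -0.4] F n,up,rt [-0.9, -1.2, 0.5]
scene 197
[ 0.0472 -0.0408 -0.0113] [0.1083 0.0209 0.0058] [ 0.0842 -0.0097 -0.005 ]
wide dir up,rt [-1.     0.028]
wrist 1859
[ 0.0455 -0.0409 -0.0103] [0.1019 0.0222 0.0083] [ 0.0964 -0.0053 -0.0009]
wide dir up,rt [-1.     0.003]
```

```bash
cat > wp.py <<'E'
from cell import r
from h import *
s,M=st(r)
b=np.load("boss.npz"); o,n,up,rt=(b[k] for k in("o","n","up","rt"))
dl=np.radians(6); a=n*np.cos(dl)-up*np.sin(dl); u=up*np.cos(dl)+n*np.sin(dl)
G=o+.072*n-.0095*up; print("G",G.round(4),"edge",(G+.03*u).round(4))
zt=G[2]+.006
def way(th,d=.023,half=.0145):
    y=u*np.cos(th)+rt*np.sin(th); m=rt*np.cos(th)-u*np.sin(th)
    mh=m*[1,1,0]; mh/=np.linalg.norm(mh)
    c=(zt-G[2]-d*y[2])/a[2]; P=G+d*y+c*a-.006*m; P=P-half*mh; P[2]=zt
    return P, np.arctan2(mh[1],mh[0])-np.arctan2(rt[1],rt[0])
if __name__=="__main__":
    prev=None; ax=np.radians(-174.09)
    for th in np.r_[-.3,np.arange(-.1,1.41,.15)]:
        P,ps=way(th); ps=(ps+np.pi)%(2*np.pi)-np.pi
        az=ax+ps   # tool x azimuth wanted
        if prev is not None:
            paz=prev[1]; X=np.array([np.cos(paz),np.sin(paz)]); Y=np.array([np.sin(paz),-np.cos(paz)])
            D=(P-prev[0])[:2]; print(round(th,2),P.round(4),"az",np.degrees(az).round(1),"row",(D@X/.03).round(2),(D@Y/.03).round(2),"spin",(-(az-paz)/.08).round(2))
        else: print(th,P.round(4),np.degrees(az).round(1))
        prev=(P,az)
E
python3 wp.py
```

```text
t 15.95 p [0.4838 0.1503 0.232 ] azx -174.09 azy 95.91 z [-0.001 -0.    -1.   ] q [ 0.301  0.229 -0.178  1.164  0.     0.198] F [-0.1  0.8  0.2] T [ 0.03  0.   -0.02] op 0.0852 ff 0.0
G [0.4779 0.1494 0.1635] edge [0.5014 0.1518 0.182 ]
-0.3 [0.4936 0.1777 0.1695] -160.4
-0.1 [0.4983 0.1743 0.1695] az -169.6 row -0.11 -0.16 spin 2.0
0.05 [0.5011 0.1712 0.1695] az -176.3 row -0.07 -0.12 spin 1.48
0.2 [0.5034 0.1677 0.1695] az -183.2 row -0.07 -0.12 spin 1.49
0.35 [0.505  0.1639 0.1695] az -190.1 row -0.06 -0.12 spin 1.52
0.5 [0.5059 0.1598 0.1695] az -197.4 row -0.06 -0.13 spin 1.58
0.65 [0.5063 0.1556 0.1695] az -205.0 row -0.05 -0.13 spin 1.66
0.8 [0.506  0.1512 0.1695] az -213.1 row -0.05 -0.14 spin 1.77
0.95 [0.5052 0.1466 0.1695] az -221.9 row -0.06 -0.14 spin 1.9
1.1 [0.5037 0.142  0.1695] az -231.2 row -0.07 -0.15 spin 2.04
1.25 [0.5016 0.1374 0.1695] az -241.2 row -0.08 -0.15 spin 2.18
1.4 [0.4987 0.1329 0.1695] az -251.7 row -0.09 -0.16 spin 2.3
```

Call:
{"op": "drive_tool", "data": {"jaw": [1, 1, 1, 1, 1, 1, 1, 1], "translation": [[-0.33, 0.55, 0], [-0.33, 0.55, 0], [0, 0, 0], [0, 0, 0], [0, 0, 0], [0, 0, 0.7], [0, 0, 0.7], [0, 0, 0.68]], "spin": [0, 0, 0, 0, 0, 0, 0, 0]}}

```text
time: 16.75
position: [0.5002, 0.1845, 0.1695]
ee_rot: [0.0, -0.051, 0.999, -0.0]
ft_force: [0.5, -0.2, -0.2]
opening: 0.0002
finger_force: 0.0
```

Call:
{"op": "drive_tool", "data": {"jaw": [1, 1, 1, 1, 1], "translation": [[0, -0.1, 0], [0, -0.1, 0], [0, -0.1, 0], [0, -0.1, 0], [0, 0, 0]], "spin": [0, 0, 0, 0, 0]}}

```text
time: 17.25
position: [0.5025, 0.173, 0.1711]
ee_rot: [0.001, -0.051, 0.999, 0.0]
ft_force: [0.1, 0.3, 0.1]
opening: -0.0
finger_force: 0.0
```

```bash
python3 -c "
from cell import r
from h import *
rep(r)"
```

```text
t 17.25 p [0.5025 0.173  0.1711] azx -174.13 azy 95.87 z [ 0.002  0.    -1.   ] q [ 0.332  0.303 -0.24   1.027 -0.     0.229] F [0.1 0.3 0.1] T [ 0.03  0.01 -0.08] op -0.0 ff 0.0
grasp n,up,rt mm [80.0, 27.2, -21.0] F n,up,rt [0.0, 0.2, -0.3]
```

Call:
{"op": "drive_tool", "data": {"jaw": [1, 1, 1, 1, 1, 1, 1, 1], "translation": [[-0.03, -0.06, 0], [-0.03, -0.06, 0], [-0.03, -0.06, 0], [-0.03, -0.06, 0], [-0.03, -0.06, 0], [-0.03, -0.065, 0], [-0.03, -0.065, 0], [-0.025, -0.065, 0]], "spin": [0.75, 0.75, 0.75, 0.75, 0.76, 0.76, 0.8, 0.8]}}

```text
time: 18.05
position: [0.5084, 0.1592, 0.171]
ee_rot: [0.001, 0.193, 0.981, 0.002]
ft_force: [2.3, 3.5, -0.7]
opening: 0.0
finger_force: 1.7
```

```bash
cat > ang.py <<'E'
from cell import r
from h import *
def ang(names=("scene","wrist")):
    rep(r)
    b=np.load("boss.npz"); o,n,up,rt=(b[k] for k in("o","n","up","rt"))
    for nm in names:
        d=grab(r,nm,nm+"8"); p=cloud(d).reshape(-1,3); e=np.c_[(p-o)@n,(p-o)@up,(p-o)@rt]
        c=d["pixels"].reshape(-1,3).astype(int); wood=(c[:,0]>c[:,2]*1.25)&(c[:,0]>50)
        q=e[(e[:,0]>.04)&(e[:,0]<.115)&(abs(e[:,1])<.06)&(abs(e[:,2])<.06)&wood]
        if len(q)<15: print(nm,len(q));continue
        rc=cv2.minAreaRect(q[:,1:].astype(np.float32)*1000); v=q-q.mean(0); w,V=np.linalg.eigh(np.cov(v[:,1:].T)); V=V[:,1]*np.sign(V[0,1])
        print(nm,len(q),"n",np.percentile(q[:,0],[2,98]).round(4),"centre up,rt",np.round(rc[0],1),"size",np.round(rc[1],1),"theta",np.arctan2(V[1],V[0]).round(3))
if __name__=="__main__": ang()
E
python3 ang.py
```

```text
t 18.05 p [0.5084 0.1592 0.171 ] azx 157.74 azy 67.74 z [ 0.003  0.003 -1.   ] q [ 0.302  0.303 -0.239  1.025  0.002  0.691] F [ 2.3  3.5 -0.7] T [ 0.77 -0.29 -0.06] op 0.0 ff 1.7
grasp n,up,rt mm [77.6, 30.9, -6.7] F n,up,rt [-2.0, 1.8, -3.3]
scene 173 n [0.0489 0.1051] centre up,rt [-11.5   6.2] size [19.3 57. ] theta 0.004
wrist 7392 n [0.0494 0.1   ] centre up,rt [-9.6  6.8] size [63.6 21.9] theta 0.027
```

Call:
{"op": "drive_tool", "data": {"jaw": [1, 1, 1, 1, 1, 1, 1], "translation": [[0.09, -0.05, 0], [0.09, -0.05, 0], [-0.04, -0.075, 0], [-0.04, -0.075, 0], [-0.035, -0.075, 0], [-0.03, -0.075, 0], [0, 0, 0]], "spin": [0, 0, 0, 0, 0, 0, 0]}}

```text
time: 18.85
position: [0.5031, 0.1493, 0.1708]
ee_rot: [0.001, 0.191, 0.982, 0.002]
ft_force: [2.0, 6.7, -0.7]
opening: 0.0
finger_force: 2.8
```

```bash
python3 ang.py
```

```text
t 18.85 p [0.5031 0.1493 0.1708] azx 157.98 azy 67.98 z [ 0.003  0.004 -1.   ] q [ 0.286  0.29  -0.259  1.018  0.003  0.671] F [ 2.   6.7 -0.7] T [ 1.34 -0.49  0.05] op 0.0 ff 2.8
grasp n,up,rt mm [80.8, 25.5, 2.7] F n,up,rt [-2.0, 1.9, -6.5]
scene 163 n [0.0484 0.1041] centre up,rt [-15.4   3.2] size [54.5 19.9] theta 0.395
wrist 7304 n [0.0494 0.0996] centre up,rt [-13.8   4.4] size [62.2 23.2] theta 0.422
```

Call:
{"op": "drive_tool", "data": {"jaw": [1, 1, 1, 1, 1, 1, 1], "translation": [[-0.02, -0.07, 0], [-0.02, -0.07, 0], [-0.02, -0.07, 0], [-0.02, -0.07, 0], [-0.02, -0.07, 0], [-0.02, -0.07, 0], [0, 0, 0]], "spin": [0.8, 0.8, 0.8, 0.8, 0.8, 0.8, 0]}}

```text
time: 19.65
position: [0.5006, 0.1368, 0.1714]
ee_rot: [0.002, 0.375, 0.927, 0.003]
ft_force: [3.6, 6.9, -0.2]
opening: -0.0001
finger_force: 3.0
```

```bash
python3 ang.py
```

```text
t 19.65 p [0.5006 0.1368 0.1714] azx 135.91 azy 45.91 z [ 0.005  0.005 -1.   ] q [ 0.265  0.279 -0.274  1.012  0.003  1.034] F [ 3.6  6.9 -0.2] T [ 1.31 -0.83 -0.07] op -0.0001 ff 3.0
grasp n,up,rt mm [83.3, 22.7, 14.9] F n,up,rt [-2.4, 3.5, -6.5]
scene 139 n [0.0475 0.1022] centre up,rt [-15.9  -4.3] size [56.6 20. ] theta 0.823
wrist 8422 n [0.0494 0.0993] centre up,rt [-14.6  -1.1] size [60.5 24.6] theta 0.854
```

Call:
{"op": "drive_tool", "data": {"jaw": [1, 1, 1, 1, 1, 1, 1], "translation": [[0.05, -0.06, 0], [0.05, -0.07, 0], [0.03, -0.07, 0], [0, -0.07, 0], [0, -0.07, 0], [0, -0.07, 0], [0, 0, 0]], "spin": [0.6, 0.8, 0.8, 0.8, 0.8, 0.8, 0]}}

```text
time: 20.45
position: [0.4922, 0.1321, 0.1729]
ee_rot: [0.005, 0.539, 0.842, 0.005]
ft_force: [10.1, 4.6, 1.0]
opening: 0.0
finger_force: 4.5
```

```bash
python3 ang.py
```

```text
t 20.45 p [0.4922 0.1321 0.1729] azx 114.8 azy 24.8 z [ 0.014  0.004 -1.   ] q [ 0.262  0.257 -0.301  0.999  0.     1.4  ] F [10.1  4.6  1. ] T [ 0.92 -2.04 -0.03] op 0.0 ff 4.5
grasp n,up,rt mm [89.3, 15.9, 18.7] F n,up,rt [-4.7, 9.4, -3.6]
scene 136 n [0.0486 0.1029] centre up,rt [-16.6  -5.4] size [57.7 19.7] theta 1.026
wrist 8892 n [0.0485 0.099 ] centre up,rt [-19.   -4.9] size [59.9 27.4] theta 1.036
```

Call:
{"op": "drive_tool", "data": {"jaw": [1, 1, 1, 1, 1, 1], "translation": [[0, -0.07, 0], [0, -0.07, 0], [0, -0.07, 0], [0, -0.07, 0], [0, -0.07, 0], [0, 0, 0]], "spin": [0.3, 0.3, 0.3, 0.3, 0.3, 0]}}

```text
time: 21.15
position: [0.4867, 0.1292, 0.1746]
ee_rot: [0.007, 0.588, 0.809, 0.009]
ft_force: [15.8, 6.1, 3.6]
opening: 0.0001
finger_force: 6.8
```

```bash
python3 ang.py
```

```text
t 21.15 p [0.4867 0.1292 0.1746] azx 107.95 azy 17.95 z [ 0.022  0.006 -1.   ] q [ 0.259  0.239 -0.32   0.989  0.     1.517] F [15.8  6.1  3.6] T [ 1.26 -3.23 -0.05] op 0.0001 ff 6.8
grasp n,up,rt mm [94.0, 11.7, 21.1] F n,up,rt [-5.6, 15.8, -4.5]
scene 140 n [0.0465 0.1031] centre up,rt [-19.3  -6.8] size [57.6 19.7] theta 1.003
wrist 8873 n [0.0482 0.0988] centre up,rt [-20.   -3.1] size [64.1 28.7] theta 1.027
```

Call:
{"op": "drive_tool", "data": {"jaw": [1, 1, 1, 1, 1, 1, 1, 1], "translation": [[0, 0.3, 0], [0, 0.3, 0], [0, 0, -0.6], [0, 0, -0.8], [0, 0, -0.7], [-0.77, 0.4, 0], [-0.77, 0.4, 0], [-0.77, 0.4, 0]], "spin": [0, 0, 0, 0, 0, 0, 0, 0]}}

```text
time: 22.05
position: [0.5486, 0.0759, 0.2334]
ee_rot: [0.0, 0.588, 0.809, -0.001]
ft_force: [-0.1, 0.1, 0.0]
opening: -0.0002
finger_force: 0.0
```

```bash
python3 ang.py; python3 - <<'E'
from h import *
b=np.load("boss.npz"); o,n,up,rt=(b[k] for k in("o","n","up","rt"))
d=np.load("wrist8.npz"); S=8
def rect(e):
    jj,ii=np.mgrid[:600,:640]; P=o+e*n+((ii-320)/S/1000)[...,None]*rt-((jj-300)/S/1000)[...,None]*up
    W=np.linalg.inv(d["world_from_camera"]); C=P@W[:3,:3].T+W[:3,3]
    U=(C[...,0]/C[...,2]*d["fx"]+d["cx"]).astype(np.float32);V=(C[...,1]/C[...,2]*d["fy"]+d["cy"]).astype(np.float32)
    return cv2.remap(d["pixels"],U,V,2)[:,:,::-1]
cv2.imwrite("pics/boss2.png",np.hstack([cv2.resize(rect(0),(400,375)),cv2.resize(d["pixels"][:,:,::-1],(400,375))]))
E
```

```text
t 22.05 p [0.5486 0.0759 0.2334] azx 108.0 azy 18.0 z [-0.    -0.001 -1.   ] q [ 1.380e-01  3.090e-01 -6.300e-02  1.200e+00 -1.000e-03  1.395e+00] F [-0.1  0.1  0. ] T [ 0.07 -0.06 -0.01] op -0.0002 ff 0.0
grasp n,up,rt mm [113.7, 91.1, 80.1] F n,up,rt [0.1, -0.0, -0.1]
scene 134 n [0.0506 0.1047] centre up,rt [-14.9  -9.8] size [60.8 19.6] theta 0.974
wrist 7230 n [0.0477 0.0995] centre up,rt [-13.1  -5. ] size [63.  23.3] theta 1.026
```

View pics/boss2.png

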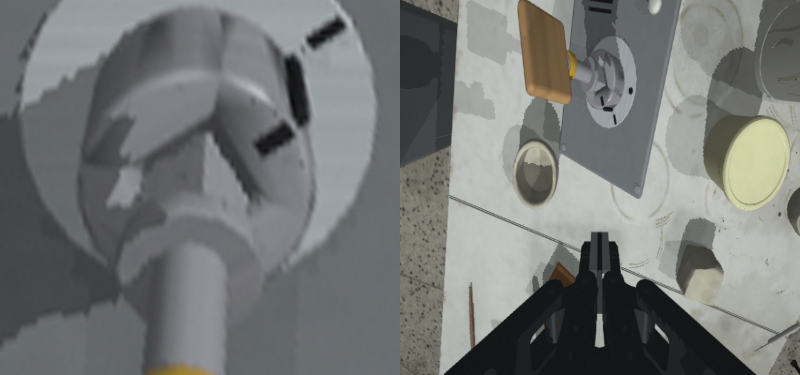

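The picture shows the key standing in the socket. The pointer, at about (275,138) and (297,90), is parallel to the bar at (325,33). I'll measure that angle in numbers.

```bash
python3 - <<'E'
from h import *
b=np.load("boss.npz"); o,n,up,rt=(b[k] for k in("o","n","up","rt"))
S=8
for f in("w4","wrist8"):
    d=np.load(f+".npz"); p=cloud(d); e=p-o; N,U,Rr=e@n,e@up,e@rt
    c=d["pixels"].max(2); dark=((c<60)&(np.hypot(U,Rr)<.045)&(N>-.04)&(N<.01)).astype(np.uint8)
    k,l,s,_=cv2.connectedComponentsWithStats(dark)
    for i in range(1,k):
        if s[i,4]<8: continue
        m=l==i; x=np.c_[U[m],Rr[m]]; v=np.linalg.eigh(np.cov(x.T))[1][:,1]; v*=np.sign(v.sum())
        print(f,s[i,4],"n",N[m].mean().round(4),"up,rt",x.mean(0).round(4),"pos ang",np.arctan2(x[:,1].mean(),x[:,0].mean()).round(3),"line ang",np.arctan2(v[1],v[0]).round(3))
E
```

```text
w4 30 n 0.0011 up,rt [ 0.0184 -0.0002] pos ang -0.01 line ang 0.086
w4 23 n -0.0247 up,rt [0.0186 0.0279] pos ang 0.982 line ang 1.052
w4 57 n -0.0076 up,rt [ 0.0259 -0.0001] pos ang -0.005 line ang 1.382
w4 27 n -0.0248 up,rt [ 0.0343 -0.0006] pos ang -0.019 line ang -0.314
wrist8 33 n -0.0255 up,rt [ 0.0339 -0.0008] pos ang -0.023 line ang 0.05
wrist8 32 n 0.001 up,rt [0.0102 0.0147] pos ang 0.964 line ang 1.057
wrist8 60 n -0.0083 up,rt [0.0152 0.0198] pos ang 0.917 line ang 2.046
wrist8 24 n -0.0249 up,rt [0.0185 0.0278] pos ang 0.984 line ang 1.04
```

```bash
python3 -c "
from cell import r
print(r.hand_in())"
```

```text
the job is handed in; nothing more can be done
None
```

I handed the job in at about 22 s: the wooden key is standing in the socket, turned clockwise until it stopped, and the gripper has let go and is clear. The hand-in gave no verdict. The pointer measured 0.94–1.0 rad against a stop of 1.0. The key did not turn further under about 0.3 N m, so I took that as the stop.

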